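# Draw a stand leg to its length mark and close its cam lever against the post

### The job

Take hold of the upright knob on the sprung sliding leg of the swivelling stand and draw the leg out until its little crossbar lines up with the pointer of the clip on the tube. Holding it at that mark all the while, swing the leg and its tube round so that the bench post pushes the cam lever fully shut against the tube, and finish there with the knob still gripped and the leg still at its mark. Leave the loose things on the bench where they are.

Things in the scene. Friction and masses are not known exactly. Their poses are not given: they have to be found in the camera images.
- leg: The sliding leg: level aluminium bar, 16 x 16 mm, 180 mm long, in the tube. Origin on the knob's axis, 30 mm above the bench; x outward along the leg, z up. Slides 0 to 80 mm along x out of the tube; a spring pulls it in with 3.6 N (in) to 6 N (out). Starts fully in; the mark needs 15 to 40 mm. Leg and tube swivel together, with light friction (0.05 N m), about the fixed foot.
- knob_top (a point): Centre of the knob's top face. The knob: round upright black grip, 22 mm diameter, 54 to 120 mm above the bench, on the outer end of the leg, with a 26 mm washer under it. The vertical swivel axis lies straight back (-x) along the leg's centre line, 155 mm from the knob's axis at the start (leg fully in) and 170 to 195 mm at the mark. Grip its upper half from above. x outward, z up.
- crossbar (a point): Top centre of the small aluminium crossbar (3 mm thick along the leg, 20 mm long across it) on the leg, 66 mm above the bench, 80 mm inward of the knob axis, seen above the slot of the tube. It moves with the leg.
- mark (a point): Tip of the pointer ridge (3 mm thick) on the steel clip on the tube's right lip, 66 mm above the bench, 10.5 mm right of the leg's centre line; the clip stays put. The leg is at its mark when the crossbar has the same x as this point (x outward along the tube, y left, z up). Tube: grey channel, 30 mm wide, 30 to 58 mm above the bench, to 137 mm in front of the swivel, on a 100 mm round foot.
- lever (a joint): Angle of the cam lever, rad: 0 = fully shut along the tube's left flank, tip outward; 0.98 = fully open, tip out to the left. Starts at 0.90 to 0.97, stays where it is left (friction 0.12 N m). Its upright hinge is 60 mm outward of the swivel axis, 20 mm left of the tube's centre line. Once the post has shut it the tube turns no further.
- lever_tip (a point): Tip of the cam lever, a dark steel blade 70 mm long, 5 mm thick, 16 mm high (36 to 52 mm above the bench).
- post_top (a point): Top centre of the fixed steel post: upright pin, 11.5 mm diameter, 66 mm high, on a 36 mm disc, 90 to 100 mm from the swivel axis, left of the tube. Swing the tube counter-clockwise from above: the open lever's inner side meets the post when the tube's direction is about 0.66 rad short of that from axis to post; the lever is shut at about 0.31 rad short (post then 30 mm left of the centre line).
- strip: Bystander: white screw terminal strip, 22 x 98 x 16 mm, loose on the bench; origin at the centre of its underside.
- insulator: Bystander: white waisted insulator, 42 mm diameter, 46 mm high, loose on the bench; origin at the centre of its underside.
- tape: Bystander: roll of pale tape, 100 mm diameter, 25 mm high, loose on the bench; origin at the centre of its underside.

How it is judged (in metres and radians):
On the way:
1. the knob is gripped and the leg is at its mark within 5 mm, the lever still open (x of crossbar in the frame of mark between -0.005 and 0.005 m and contact force between the fingers and leg above 1 N and value of joint lever above 0.8 rad), for 0.2 s.
At the end, for the whole second after the job is handed in: The lever is shut (joint below 0.06 rad), the leg stands still within 5 mm of its mark, the fingers press on the leg's knob with more than 1 N, and the bystanders lie within 20 mm of where they started (x of crossbar in the frame of mark between -0.005 and 0.005 m and contact force between the fingers and leg above 1 N and value of joint lever below 0.06 rad and linear speed of leg below 0.01 m/s and distance of each of strip, insulator, tape from where it was at the start of the episode below 0.02 m); the arm keeps its last pose, push and grip.
It fails at once if the lever is being closed while the leg is more than 10 mm off its mark (value of joint lever below 0.75 rad and not (x of crossbar in the frame of mark between -0.01 and 0.01 m)).
It fails at once if the lever is being closed while the leg is not gripped (value of joint lever below 0.75 rad and contact force between the fingers and leg below 0.2 N).
It fails at once if the strip is knocked away (distance of strip from where it was at the start of the episode above 0.02 m).
It fails at once if the insulator is knocked away (distance of insulator from where it was at the start of the episode above 0.02 m).
It fails at once if the tape is knocked away (distance of tape from where it was at the start of the episode above 0.02 m).
It also fails if it takes over 42 s, if anything falls off the work surface, if the arm or the gripper's body presses on something with over 40 N, if the wrist force passes 120 N, or if a joint passes its speed limit or range.

### The arm

A 7-joint arm with a two-finger parallel gripper is mounted at the origin on the work surface; the furniture and walls round the work are solid. World frame = base frame: x ahead of the robot, y to its left, z up, the work surface at z = 0. Lengths are in mm, angles in rad, forces in N, time in s.
With the tool pointing down it reaches from about 400 to 875 mm from the base axis. Payload 4.4 kg.
Tool frame: the origin (TCP) lies at the very end of the fingers, on their centre line; the grasp point (between the pads) lies 19 mm behind it; z points along the fingers, y is the line along which they close (so a half turn about z gives the same grasp; the last joint's range is limited). The gripper opens to 85 mm and grips with 20 to 120 N. Pads are 22 mm wide; open, the fingers measure 114 mm over their backs; the gripper's body (76 mm by 85 mm) begins 54 mm behind the grasp point. The pads swing forward as they close: fully open they stand 13 mm farther back than shut.
Start: joints at [1.061, 0.628, 0.038, 1.517, -0.027, 0.996, -0.02], TCP at [279.122, -587.034, 231.313] pointing down, gripper open.
Joint ranges: [-3.06, 3.06], [-0.37, 2.12], [-1.25, 1.32], [0.18, 2.47], [-1.1, 4.24], [0.23, 1.98], [-2.94, 2.94]. Speed limits (rad/s): [2.57, 2.57, 3.14, 3.14, 3.14, 3.14, 3.14].

### API

Orientations are given as [roll, pitch, yaw] about the fixed x, y, z axes, in that order (R = Rz(yaw) Ry(pitch) Rx(roll)).
In Python, from cell import sensors, get_image, camera_params, order gives the robot as it stands.
- The arm moves only by the shell command python3 -m inch 'ROWS' [OPENING]. ROWS is JSON, a list that holds one entry, the list of rows, each a list of 4 numbers: the shift along the tool's x, y, z in cm, then the turn about the tool's z in degrees. A call has 1 to 8 rows; each row is the pose to reach, as a shift and turn from the pose commanded when the call began, along the tool's axes at that moment; what a row does not reach only later rows make up. A row lasts 1/12 s, in which the tool goes at most 41.7 mm and 7.16 degrees, less where a joint would pass 70% of its speed; a pose out of reach is approached as far as the arm can. A call with a gripper value outside its range is refused whole. OPENING is the finger opening in cm, from 0 to 8.54, set as the call begins (- or left out, the last holds). The fingers move at their own pace and stop on an object; the grip force is fixed at half the most. Time passes only in rows, so rows that repeat a pose let the fingers close. It gives the time, the measured TCP pose, the force, the opening and the grip force at its end, in the units of the state.
- sensors.read_state(): the state, without advancing time (a new reading comes with each control period).
- get_image(name): name is "side" or "top" or "wrist"; returns the picture (480x640x3 uint8, blue, green, red); there is no depth.
- camera_params(name): a dict with "mtx" (3x3 intrinsics, pixels), "rvec" (rotation vector, rad) and "tvec" (3), from world to camera coordinates, as OpenCV has them. Camera axes: x right, y down, z forward; pixel columns grow to the right and rows downward; lengths in mm; the calibration is good to about 2 mm. The wrist camera is an equidistant fisheye: a pixel r from the principal point sees the ray r / f radians off the axis. A picture is of the moment at which its call begins: read the wrist's pose just before it. camera_params takes no time and is no camera call; for the wrist camera it gives the pose at the moment of the call.
- order.finish_job(): hands the job in; it is judged then, once.
The state is a dict: "clock": time; "qpos": joint angles; "qd": joint speeds; "tau": joint torques, N m; "eef_pos": TCP position; "tool_rot": TCP orientation; "force": force on the tool from outside, world axes, zero at the start; "torque": the same for the moment, N m; "width": finger opening in mm; "gripper_force": force on a finger pad.
Only numpy, scipy, OpenCV 4.12 (cv2) and the standard library are available. Lean on these libraries where they do the work, as an engineer would, in place of code of your own. Each camera call takes 0.05 s, during which the arm holds its last target. There are 200 camera calls.

## Working session

There is one attempt and no reset: what is moved stays moved. The work goes in short steps, Python scripts to look and compute and a shell command to move; the robot and the scene stay as the last step left them, time stands still between calls to the robot, and variables do not carry over. Pictures are saved under pics/ and viewed, at most 10 in all, crops included, and the job is handed in when it is done.

```bash
mkdir -p pics; ls; python3 - <<'E'
from cell import sensors,get_image,camera_params
import cv2,numpy as np
s=sensors.read_state();print(s)
for n in("side","top"):
    cv2.imwrite(f"pics/{n}0.png",get_image(n));p=camera_params(n);R=cv2.Rodrigues(np.array(p["rvec"],float))[0];print(n,p["mtx"],-R.T@np.array(p["tvec"]).ravel())
E
```

```text
pics
{'clock': 0.0, 'qpos': array([ 1.06120117,  0.62935233,  0.03841958,  1.5183399 , -0.02699731,
        0.99629445, -0.02001493]), 'qd': array([ 0.00065739,  0.00027105,  0.00046476,  0.00119672, -0.00150734,
       -0.00013378, -0.00093795]), 'tau': array([-1.16331736e-03, -5.63414598e+01,  1.22581411e+00, -1.93450963e+01,
        1.10399147e-02,  1.02963770e-02,  9.73337166e-06]), 'eef_pos': array([ 278.86684109, -586.46532741,  230.39364489]), 'tool_rot': array([-3.13971597e+00,  1.36493679e-05,  4.43800437e-01]), 'force': array([-0.0246576 , -0.14423959,  0.13013362]), 'torque': array([ 0.0101803 ,  0.0089524 , -0.02688827]), 'gripper_force': 0.0, 'width': 85.28145748042542}
side [[615.1511212    0.         311.54420427]
 [  0.         615.1511212  236.84443401]
 [  0.           0.           1.        ]] [  135.64997848 -1201.23464471   691.33874292]
top [[564.72123916   0.         318.30315546]
 [  0.         564.72123916 243.70044465]
 [  0.           0.           1.        ]] [ 325.65522067  -76.1926104  1020.61959094]
```

View pics/top0.png

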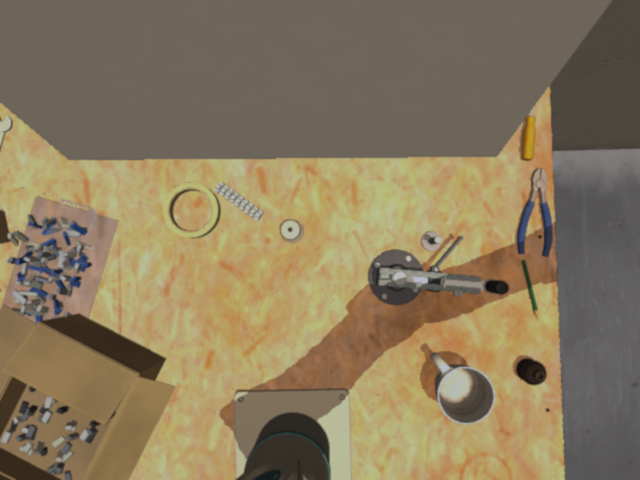

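View pics/side0.png

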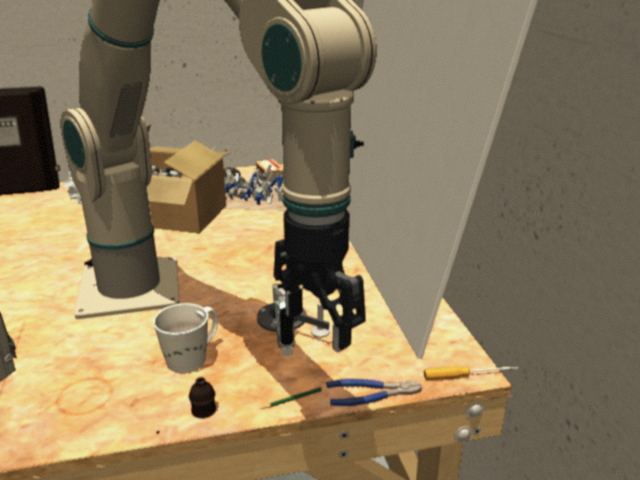

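The top view shows the stand's foot at about (397,277), with the tube running right to the knob at (497,286). The post is at (432,240) and the lever is near (447,252). The bystanders are up-left, well clear, and a screen wall stands along the top edge. Next I'll enlarge the stand and measure it.

```bash
cat > h.py <<'E'
import cv2,numpy as np
from cell import sensors,get_image,camera_params
def ray(n,u,v,z,p=None):
    p=p or camera_params(n);K=np.array(p["mtx"],float);R=cv2.Rodrigues(np.array(p["rvec"],float))[0];C=-R.T@np.array(p["tvec"],float).ravel()
    a=np.array([(u-K[0,2])/K[0,0],(v-K[1,2])/K[1,1]])
    if n=="wrist":
        r=np.hypot(*a);d=np.r_[a/r*np.sin(r),np.cos(r)]
    else: d=np.r_[a,1]
    d=R.T@d
    return C+d*(z-C[2])/d[2]
def tool(d):  # world shift -> tool axes, cm
    from scipy.spatial.transform import Rotation as Ro
    return Ro.from_euler("xyz",sensors.read_state()["tool_rot"]).as_matrix().T@np.array(d)/10
E
python3 - <<'E'
from h import *
i=cv2.imread("pics/top0.png");cv2.imwrite("pics/c.png",cv2.resize(i[220:320,360:520],None,fx=5,fy=5,interpolation=cv2.INTER_CUBIC))
for m in [(497,286,120),(397,277,5),(432,240,66)]:print(ray("top",*m))
E
```

```text
[ 282.9679042  -337.40416611  120.        ]
[ 297.79965734 -193.53125886    5.        ]
[ 360.2743264  -247.08158443   66.        ]
```

View pics/c.png

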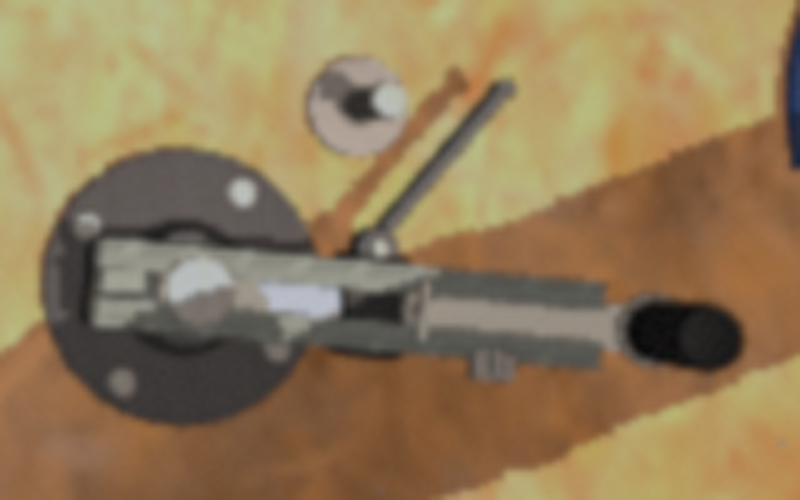

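The crop shows the knob top at full-image (502,287.6), the foot centre at (396.4,277.4) and the post top at (438,240). The crossbar is at (445,282) and the clip at about (458,291).

```bash
python3 - <<'E'
from h import *
k=ray("top",502,287.6,120);f=ray("top",396.4,277.4,4);p=ray("top",438,240,66);c=ray("top",445,282,66);m=ray("top",458,290.5,66)
for n,x in zip("kfpcm",(k,f,p,c,m)):print(n,x.round(1))
d=(k-f)[:2];L=np.linalg.norm(d);d/=L
print("L",L,"leg ang",np.arctan2(d[1],d[0]),"post ang,dist",np.arctan2(*(p-f)[1::-1]),np.linalg.norm((p-f)[:2]),"c,m along",(c-f)[:2]@d,(m-f)[:2]@d)
s=sensors.read_state();print(tool([*(k[:2]-s["eef_pos"][:2]),0]),s["tool_rot"])
E
```

```text
k [ 280.3 -345.2  120. ]
f [ 297.1 -192.6    4. ]
p [ 360.  -257.1   66. ]
c [ 289.2 -266.6   66. ]
m [ 274.4 -287.8   66. ]
L 153.53095174700175 leg ang -1.6805851946693906 post ang,dist -0.7983422079986746 90.17901935013947 c,m along 74.46288355998625 97.19156012544146
[ 10.48737502 -21.7383942    0.03707865] [-3.13988962e+00 -5.47671652e-06  4.43799602e-01]
```

```bash
python3 -m inch '[[[1.3,-2.7,0,4],[2.6,-5.4,0,8],[3.9,-8.1,0,12],[5.2,-10.8,0,16],[6.5,-13.5,0,20],[7.8,-16.2,0,24],[9.1,-18.9,0,28],[10.5,-21.7,0,31.7]]]' 8.5
python3 -m inch '[[[0,0,0,0],[0,0,0,0],[0,0,2,0],[0,0,4,0],[0,0,4,0]]]'
python3 - <<'E'
from h import *
p=camera_params("wrist");print(sensors.read_state()["eef_pos"]);cv2.imwrite("pics/w1.png",get_image("wrist"));np.save("w1.npy",p,allow_pickle=True)
E
```

```text
clock: 0.77
eef_pos: [280.4, -344.6, 231.1]
tool_rot: [-3.141, 0.0, -0.113]
force: [1.3, -0.2, 0.4]
width: 85.1
gripper_force: 0.0
clock: 1.18
eef_pos: [279.5, -345.7, 188.9]
tool_rot: [-3.139, 0.004, -0.11]
force: [-0.3, 1.0, 0.5]
width: 85.0
gripper_force: 0.0
[ 279.51914771 -345.71950769  188.92092215]
```

View pics/w1.png

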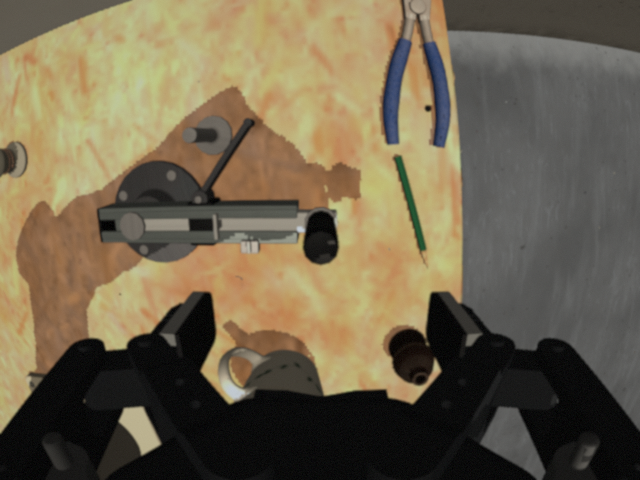

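The wrist view shows the knob top near (321,248), centred between the fingers, with the leg level in the image. The crossbar is at (217,224) and the clip pointer near (250,241).

```bash
python3 - <<'E'
from h import *
p=np.load("w1.npy",allow_pickle=True).item()
for n,u,v,z in[("knob",321,249,120),("cross",217,224,66),("mark",250,240,66),("foot",158,211,4),("post",191,135,66)]:print(n,ray("wrist",u,v,z,p).round(1))
i=cv2.imread("pics/w1.png");cv2.imwrite("pics/c2.png",cv2.resize(i[190:275,190:345],None,fx=5,fy=5,interpolation=cv2.INTER_CUBIC))
E
```

```text
knob [ 281.4 -346.6  120. ]
cross [ 292.9 -269.2   66. ]
mark [ 277.8 -292.6   66. ]
foot [ 300.4 -191.6    4. ]
post [ 361.7 -259.4   66. ]
```

View pics/c2.png

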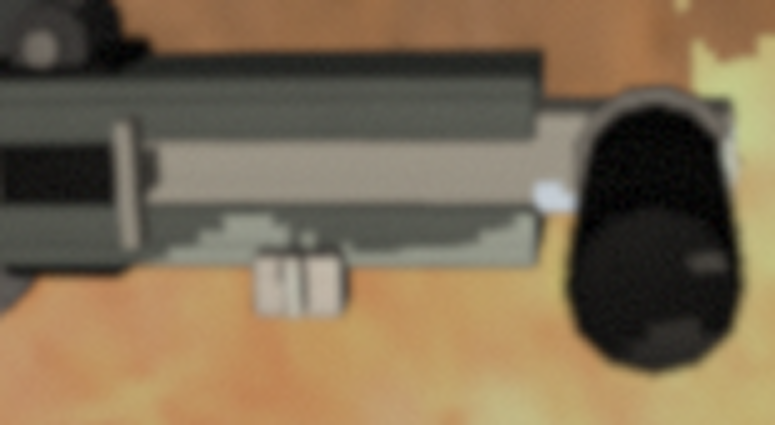

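```bash
python3 - <<'E'
from h import *
p=np.load("w1.npy",allow_pickle=True).item()
a=ray("wrist",216,239,66,p);b=ray("wrist",249,242.5,66,p);k=ray("wrist",321,247.5,120,p);f=ray("wrist",158,211,4,p)
t=-1.68;d=np.array([np.cos(t),np.sin(t)]);print(a,b,(b-a)[:2]@d,k,(k-f)[:2])
s=sensors.read_state();print(tool([*(k[:2]-s["eef_pos"][:2]),81-s["eef_pos"][2]]),s["tool_rot"],tool([*d,0]))
E
```

```text
[ 281.41721692 -266.25103874   66.        ] [ 275.92492271 -291.5282143    66.        ] 25.72519184756827 [ 282.3219225  -346.67789594  120.        ] [ -18.039245   -155.10870003]
[ 0.27915946  0.03471972 10.9163575 ] [-3.13989588e+00  2.72944351e-03 -1.10361493e-01] [ 0.00011578  0.09999979 -0.00016999]
```

```bash
python3 -m inch '[[[0.2,0,2,0],[0.2,0,4,0],[0.2,0,6,0],[0.2,0,8,0],[0.2,0,9.5,0],[0.2,0,10.8,0],[0.2,0,10.8,0],[0.2,0,10.8,0]]]'
python3 -m inch '[[[0,0,0,0],[0,0,0,0],[0,0,0,0],[0,0,0,0],[0,0,0,0],[0,0,0,0],[0,0,0,0],[0,0,0,0]]]' 1.0
python3 -m inch '[[[0,0,0,0],[0,0,0,0],[0,0,0,0],[0,0,0,0],[0,0,0,0],[0,0,0,0]]]'
```

```text
clock: 1.9
eef_pos: [282.9, -347.1, 83.5]
tool_rot: [3.141, -0.0, -0.11]
force: [0.4, -0.1, 0.7]
width: 85.1
gripper_force: 0.0
clock: 2.57
eef_pos: [283.0, -346.0, 83.9]
tool_rot: [-3.141, -0.001, -0.109]
force: [-0.7, 1.8, 6.0]
width: 21.1
gripper_force: 58.3
clock: 3.07
eef_pos: [283.1, -345.9, 83.9]
tool_rot: [-3.141, -0.001, -0.109]
force: [0.0, 1.3, 6.7]
width: 20.6
gripper_force: 58.3
```

Gripped. I'll draw the leg out 24.5 mm along tool y.

```bash
python3 -m inch '[[[0,0.4,0,0],[0,0.8,0,0],[0,1.2,0,0],[0,1.6,0,0],[0,2.0,0,0],[0,2.45,0,0],[0,2.45,0,0],[0,2.45,0,0]]]'
python3 - <<'E'
from h import *
p=camera_params("wrist");i=get_image("wrist");np.save("w2.npy",p,allow_pickle=True);cv2.imwrite("pics/w2.png",i)
cv2.imwrite("pics/c3.png",cv2.resize(i[180:300,170:330],None,fx=5,fy=5,interpolation=cv2.INTER_CUBIC))
E
```

```text
clock: 3.73
eef_pos: [280.4, -369.4, 83.8]
tool_rot: [-3.14, -0.0, -0.109]
force: [1.1, 3.8, 8.2]
width: 20.2
gripper_force: 58.5
```

View pics/c3.png

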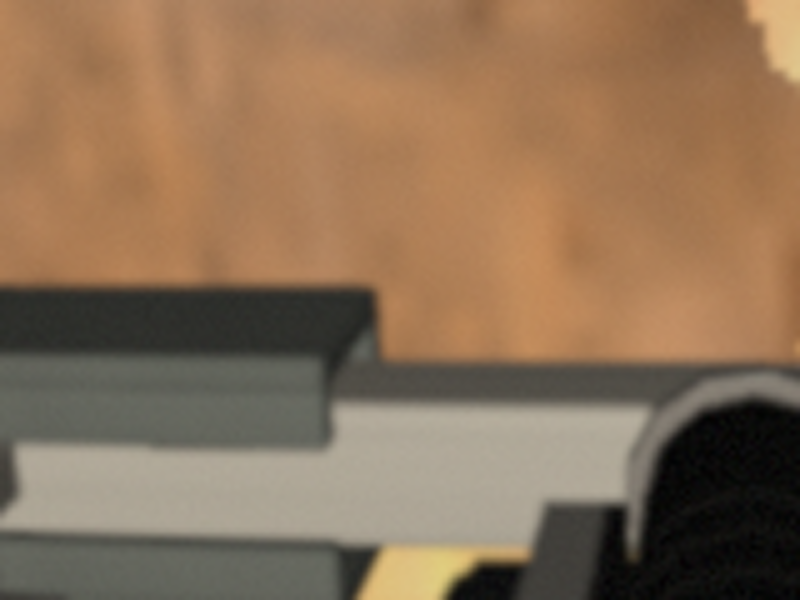

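The crop shows the drawn leg and the tube's mouth, with the crossbar just off its left edge. I need a crop further left.

```bash
python3 - <<'E'
from h import *
i=cv2.imread("pics/w2.png");cv2.imwrite("pics/c4.png",cv2.resize(i[220:340,90:250],None,fx=5,fy=5,interpolation=cv2.INTER_CUBIC))
cv2.imwrite("pics/t2.png",get_image("top"))
E
```

```text
(no output)
```

View pics/c4.png

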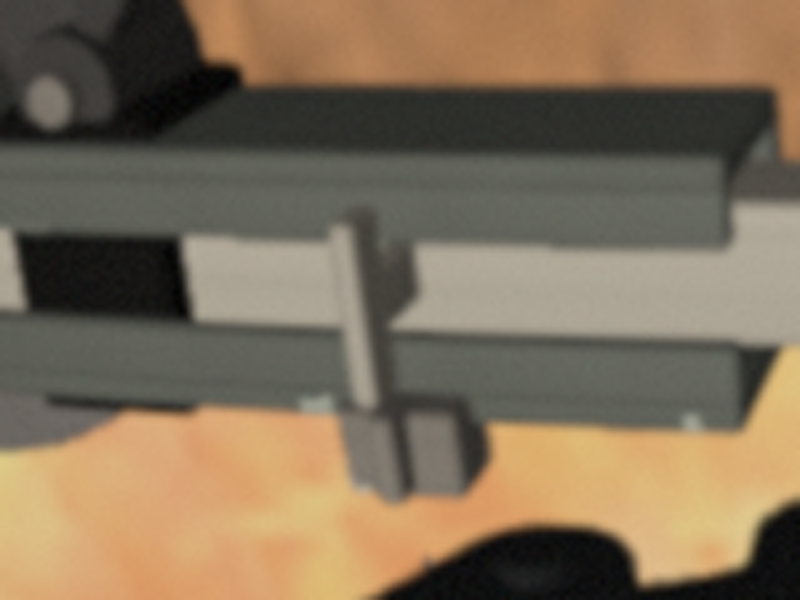

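The crossbar's top strip runs from (342,225) to (367,405) in the crop, almost meeting the clip. The ridge is near x 385–405, so I'll zoom in with more contrast.

```bash
python3 - <<'E'
from h import *
i=cv2.imread("pics/w2.png")[284:326,148:196];g=cv2.createCLAHE(4,(2,2)).apply(i[...,0])
cv2.imwrite("pics/c5.png",cv2.resize(g,None,fx=14,fy=14,interpolation=cv2.INTER_CUBIC))
print(i[298-284:322-284:3,:,:].mean(2).astype(int)[:, 8:38])
E
```

```text
[[ 98  91  92  98 120 145 155 153 133  99  70  62  64  69  70  74  75  77
   77  79  80  82  80  84  81  84  85  88  91  90]
 [125 100  86  81  87 102 115 119 107  83  65  57  57  55  54  57  60  62
   62  65  62  64  62  58  59  53  55  65  81  90]
 [162 145 127 116 115 116 113 110 104 102  97  87  69  56  67  89 108 114
  114 114 112 112 110 105  90  67  49  50  60  70]
 [165 153 132 119 115 115 114 115 116 122 120 107  86  62  56  80 105 116
  117 116 117 117 117 113 101  78  55  48  46  45]
 [168 163 150 131 121 118 117 117 115 120 122 116  99  75  57  67  95 112
  117 118 117 119 118 115 107  91  67  52  46  45]
 [172 171 165 147 127 119 116 118 115 115 121 120 109  88  65  62  85 108
  118 118 118 119 119 119 114 101  78  56  49  52]
 [173 175 174 169 153 136 130 127 121 116 119 121 117 100  77  58  70 102
  115 118 118 117 119 117 116 107  90  75  89 120]
 [177 178 176 174 172 171 170 168 160 147 133 124 124 116 106 111 130 139
  140 139 137 137 137 136 134 131 133 140 152 158]]
```

View pics/c5.png

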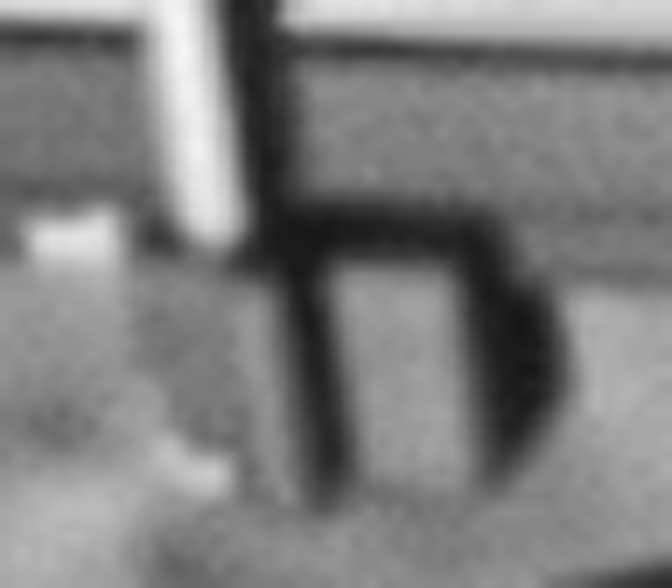

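```bash
python3 - <<'E'
from h import *
p=np.load("w2.npy",allow_pickle=True).item()
t=-1.683;d=np.array([np.cos(t),np.sin(t)])
P={n:ray("wrist",u,v,66,p) for n,u,v in[("c1",90+342/5,220+222/5),("c2",163.2,300.8),("m",166.6,303.6),("m2",148+286/14,284+480/14)]}
for n,q in P.items():print(n,q.round(1),q[:2]@d)
E
```

```text
c1 [ 298.1 -292.4   66. ] 257.1446428695812
c2 [ 278.8 -289.9   66. ] 256.9125726213676
m [ 277.1 -291.5   66. ] 258.6095731719844
m2 [ 268.8 -290.2   66. ] 258.2820341649367
```

Crossbar about 1.5 mm short, so I'll add that and hold, then swing 12° about the swivel (R ≈ 180 mm).

```bash
python3 -m inch '[[[0,0.15,0,0],[0,0.15,0,0],[0,0.15,0,0],[0,0.15,0,0],[0,0.15,0,0],[0,0.15,0,0]]]'
python3 -m inch '[[[0.47,-0.01,0,-1.5],[0.94,-0.02,0,-3],[1.41,-0.055,0,-4.5],[1.88,-0.1,0,-6],[2.35,-0.155,0,-7.5],[2.82,-0.22,0,-9],[3.28,-0.3,0,-10.5],[3.74,-0.39,0,-12]]]'
python3 - <<'E'
from h import *
s=sensors.read_state();v=s["eef_pos"][:2]-[300.4,-191.9];print(np.hypot(*v),np.arctan2(v[1],v[0]))
i=get_image("wrist");cv2.imwrite("pics/w3.png",i);np.save("w3.npy",camera_params("wrist"),allow_pickle=True);cv2.imwrite("pics/c6.png",cv2.resize(i[200:340,90:250],None,fx=4,fy=4,interpolation=cv2.INTER_CUBIC))
E
```

```text
clock: 4.33
eef_pos: [280.2, -370.6, 83.8]
tool_rot: [-3.14, 0.0, -0.109]
force: [-0.3, 3.9, 7.7]
width: 20.6
gripper_force: 58.5
clock: 5.0
eef_pos: [317.7, -370.6, 83.8]
tool_rot: [-3.139, 0.0, 0.102]
force: [-0.1, 4.8, 7.6]
width: 20.5
gripper_force: 58.5
179.52129764719362 -1.4740561946417783
```

View pics/c6.png

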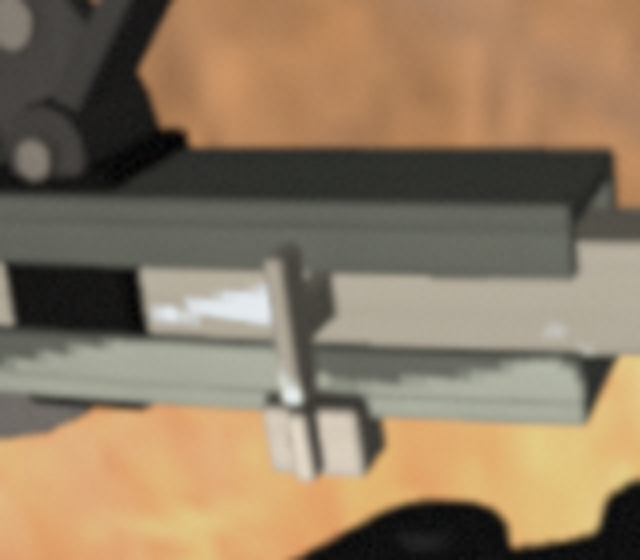

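The crossbar's end at (290,402) now runs straight into the ridge at about (293,412), so the leg is at its mark. The lever at the upper left is still open, so I'll continue the swing.

```bash
python3 -m inch '[[[0.47,-0.01,0,-1.5],[0.94,-0.02,0,-3],[1.41,-0.055,0,-4.5],[1.88,-0.1,0,-6],[2.35,-0.155,0,-7.5],[2.82,-0.22,0,-9],[3.28,-0.3,0,-10.5],[3.74,-0.39,0,-12]]]'
python3 -m inch '[[[0.31,0,0,-1],[0.63,-0.01,0,-2],[0.94,-0.02,0,-3],[1.26,-0.045,0,-4],[1.57,-0.07,0,-5],[1.88,-0.1,0,-6],[1.88,-0.1,0,-6],[1.88,-0.1,0,-6]]]'
python3 - <<'E'
from h import *
s=sensors.read_state();v=s["eef_pos"][:2]-[300.4,-191.9];print(np.hypot(*v),np.arctan2(v[1],v[0]),tool(s["force"])*10)
E
```

```text
clock: 5.72
eef_pos: [353.4, -363.2, 83.8]
tool_rot: [-3.139, 0.001, 0.31]
force: [-3.6, 4.0, 8.4]
width: 20.3
gripper_force: 58.7
clock: 6.38
eef_pos: [371.4, -356.4, 83.9]
tool_rot: [-3.139, 0.0, 0.414]
force: [-1.7, 5.3, 7.2]
width: 20.5
gripper_force: 58.6
179.18972674560018 -1.1632465462510508 [ 0.59831842 -5.53498389 -7.22717596]
```

Now 0.5° to 1° steps, watching the tangential force (tool x).

```bash
python3 -m inch '[[[0.16,0,0,-0.5],[0.31,0,0,-1],[0.47,-0.01,0,-1.5],[0.63,-0.01,0,-2],[0.63,-0.01,0,-2],[0.63,-0.01,0,-2]]]'
cat > f.py <<'E'
from h import *
s=sensors.read_state();v=s["eef_pos"][:2]-[300.4,-191.9];print(np.hypot(*v),np.arctan2(v[1],v[0]),tool(s["force"])*10)
E
python3 f.py
python3 -m inch '[[[0.16,0,0,-0.5],[0.31,0,0,-1],[0.31,0,0,-1],[0.31,0,0,-1],[0.31,0,0,-1]]]'
python3 f.py
```

```text
clock: 6.88
eef_pos: [376.4, -354.1, 83.8]
tool_rot: [-3.139, 0.001, 0.448]
force: [-2.0, 3.0, 7.8]
width: 21.0
gripper_force: 58.6
179.15846887439068 -1.1327844154347966 [-0.5585967  -3.57979866 -7.7495682 ]
clock: 7.3
eef_pos: [377.1, -353.7, 83.8]
tool_rot: [-3.138, 0.004, 0.463]
force: [-6.6, 1.5, 9.7]
width: 20.5
gripper_force: 58.9
179.07845862789046 -1.1281436554360944 [-5.26444178 -4.35587042 -9.70549203]
```

```bash
python3 -m inch '[[[0.16,0,0,0],[0.3,0,0,0],[0.3,0,0,0],[0.3,0,0,0],[0.3,0,0,0]]]'
python3 f.py; python3 - <<'E'
from h import *
i=get_image("wrist");cv2.imwrite("pics/c7.png",cv2.resize(i[130:340,20:250],None,fx=2.8,fy=2.8,interpolation=cv2.INTER_CUBIC))
E
```

```text
clock: 7.72
eef_pos: [377.6, -353.4, 83.8]
tool_rot: [-3.137, 0.006, 0.461]
force: [-10.6, -0.6, 10.6]
width: 20.6
gripper_force: 59.0
178.96914944186724 -1.1250128809408904 [ -9.83841161  -4.24177153 -10.51478956]
```

View pics/c7.png

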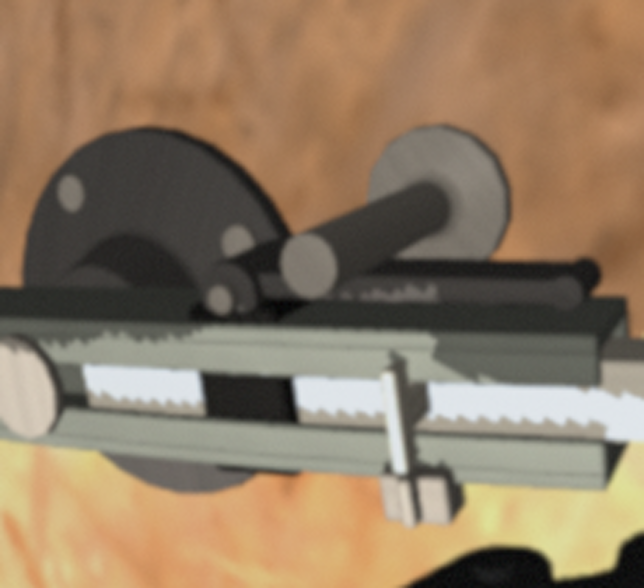

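The lever lies along the tube's left flank, from (220,297) to (585,285), with the post pressing on it. The crossbar's end at (402,470) meets the ridge at (407,485), and the force rises as it would against a hard stop. Handing in.

```bash
python3 -c "
from cell import order;print(order.finish_job())"
```

```text
the job is handed in; nothing more can be done
None
```

I handed the job in at about 8 s on the robot's clock; no verdict came back. The last picture shows the lever shut by the post and the leg at its mark, with the knob still gripped at about 59 N, and the arm never went near the loose things.

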